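Tap a ball finial home and square on its post cap

ROBOT

A 6-joint arm with a two-finger parallel gripper is mounted at the origin on the work surface; the furniture and walls round the work are solid. World frame = base frame: x ahead of the robot, y to its left, z up, the work surface at z = 0. Lengths are in mm, angles in rad, forces in N, time in s.
With the tool pointing down it reaches from about 350 to 775 mm from the base axis. Payload 7.3 kg.
Tool frame: the origin (TCP) lies at the very end of the fingers, on their centre line; the grasp point (between the pads) lies 19 mm behind it (bot.grip_point_offset is the distance from the TCP to the grasp point, in mm); z points along the fingers, y is the line along which they close (so a half turn about z gives the same grasp; the last joint's range is limited). The gripper opens to 92 mm and grips with 3 to 60 N. Pads are 19 mm wide; open, the fingers measure 130 mm over their backs; the gripper's body (75 mm by 190 mm) begins 47 mm behind the grasp point.
Start: joints at [-1.477, 0.342, 1.524, -0, 1.275, -0.146], TCP at [124.713, -509.992, 226.741] pointing down, gripper open.
Joint ranges: [-2.53, 2.53], [-0.77, 2.02], [0.04, 2.7], [-1, 4.14], [0.28, 2.66], [-3.11, 3.11]. Speed limits (rad/s): [2.57, 2.57, 3.14, 3.14, 3.14, 3.14].

INTERFACE

Orientations are given as [roll, pitch, yaw] about the fixed x, y, z axes, in that order (R = Rz(yaw) Ry(pitch) Rx(roll)).
In Python, from plant import bot gives the robot as it stands. The module is installed in compiled form; this text tells all that it offers.
- The arm moves only by the shell command python3 -m jog 'ROWS' [OPENING]. ROWS is JSON, a list of rows, each a list of 6 numbers: the shift along the tool's x, y, z in mm, then the turn, a rotation vector about the tool's x, y, z in rad. In form: [[dx, dy, dz, rx, ry, rz], ...]. A call has 1 to 12 rows; each row shifts and turns the commanded pose from where the row before left it, along the tool's axes as they then stand; what a row does not reach is not made up. A row lasts 1/10 s, in which the tool goes at most 50 mm and 8.59 degrees, less where a joint would pass 70% of its speed; a pose out of reach is approached as far as the arm can. A call with a gripper value outside its range is refused whole. OPENING is the opening in per cent of the stroke, from 0 (shut) to 100 (fully open), set as the call begins (- or left out, the last holds). The fingers move at their own pace and stop on an object; the grip force is fixed at half the most. Time passes only in rows, so rows that do not move let the fingers close. It gives the time, the measured TCP pose, the force, the opening and the grip force at its end, in the units of the state.
- bot.get_obs(): the state, without advancing time (a new reading comes with each control period).
- bot.capture(name): name is "scene" or "top"; returns the picture (480x640x3 uint8, red, green, blue); there is no depth.
- bot.camera_model(name): a dict with "fx", "fy", "cx", "cy" (pixels), "position" and "orientation" of the camera in the world. Camera axes: x right, y down, z forward; pixel columns grow to the right and rows downward; lengths in mm; the calibration is good to about 2 mm. A picture is of the moment at which its call begins. camera_model takes no time and is no camera call.
- bot.close_job(): hands the job in; it is judged then, once.
Trained networks look in the newest picture that a camera, given by its name, has taken for a name from the list of things; names that differ only in an ending like _2 or _b are one class to them, and where a whole thing is asked for, a point or a joint stands for the part that bears it (a point fixed in the world has none). Each returns a list of dicts, best first, with "p" (0 to 1); they miss things now and then, are a little off and sometimes report something else, mostly with a low value. They report only what shows in the picture. A call takes as long as a camera call. They do not tell look-alikes from the thing itself.
- bot.outline_of(target, camera): "mask" (480x640 bool, what is visible of it) and "pixel" ([column, row] in pixels, amid what is visible of it).
The state is a dict: "time": time; "joint_positions": joint angles; "dq": joint speeds; "tau": joint torques, N m; "tool_pos": TCP position; "tcp_rot": TCP orientation; "contact_force": force on the tool from outside, world axes, zero at the start; "moment": the same for the moment, N m; "grip_width": finger opening in mm; "finger_force": force on a finger pad.
Only numpy, scipy, OpenCV 4.12 (cv2) and the standard library are available. Lean on these libraries where they do the work, as an engineer would, in place of code of your own. Each camera call takes 0.05 s, during which the arm holds its last target. There are 200 camera calls.

TASK

One of the two ball finials stands off-centre and askew on its square post cap, wobbling on the short spigot under its collar. Using only light pushes and taps of the fingertips, bring it over so that the spigot drops into the brass-lined hole, the collar lies flat on the cap and its sides run parallel to the cap's, as on the finished pair beside it. Do not grip, lift or tip it or knock it off, leave the finished finial and the other loose things where they are, and finish with the hand clear.

Things in the scene. Friction and masses are not known exactly. Their poses are not given: they have to be found in the camera images.
- finial: the ball finial to be seated: loose, turned light wood, about 0.1 kg. Origin at the centre of the spigot's end face, z up its axis: spigot 21 mm diameter, 7 mm long; square collar 56 x 56 mm, sides along its x and y, from z = 7 to 17 mm; neck; ball 40 mm diameter, top at z = 60 mm. It starts upright on the spigot, 16 to 25 mm off the hole in any direction, turned at random
- finial_collar (a point): centre of that finial's collar, on its axis, 12 mm up from its origin: the best height to push at (until home there is a 7 mm gap under the collar). There it slides under about 0.3 to 1 N; once home it turns as easily, pushed near a corner and followed round; straight pushes across a corner bind. Pushed at the ball it rocks and may tip. Contact of more than 20 N counts as a grip or blow
- cap_open_hole (a point): centre of the hole's mouth, in the top face of the cap that the finial to be seated stands on; z up. The hole has a flush brass lining, is 24 mm in diameter (the spigot has 1.5 mm of play all round), 14 mm deep. When the finial is home its origin is 7 mm below this point and the collar's underside lies on the cap's top
- cap_open: that cap: a square post cap of darker wood, fixed to the board, sides along its x and y axes; origin at the centre of its underside. Foot 108 x 108 mm, stepping in at 14 mm height to a flat top 92 x 92 mm; top at 28 mm above its origin (40 mm above the bench). The collar is square to it at any quarter turn
- finial_done: the finished finial, same shape and size, already home and square in the other cap, loose; not to be disturbed
- cap_done: the other cap, same shape and size as cap_open, fixed to the board with its centre 200 mm from it; origin at the centre of its underside
- board: plywood board 150 x 340 x 12 mm screwed to the bench, that carries both caps on its long middle line; origin at the centre of its underside, long side along its y axis
- pencil: flat red carpenter's pencil, 14 x 172 x 8 mm, lying along its y axis on the bench; bystander
- spring_clamp: black spring clamp lying on its side, 41 x 144 x 22 mm, long along its y axis; bystander
- offcut: pale wood offcut 50 x 75 x 34 mm on the bench, origin under its centre; bystander
- tape_roll: roll of masking tape lying flat, 100 mm diameter, 25 mm high, origin under its centre; bystander
Things that resemble listed ones, but are neither listed nor needed, are in the scene too. Leave any grey or turquoise look-alike of the finial alone.

How it is judged:
By the outcome, as a careful person would: the job done as asked, in the order asked, and still so for the second after the job is handed in, with the robot touching nothing.
It also fails if it takes over 61 s, if anything falls off the work surface, if the arm or the gripper's body presses on something with over 40 N, if the wrist force passes 120 N, or if a joint passes its speed limit or range.

## Working session

There is one attempt and no reset: what is moved stays moved. The work goes in short steps, Python scripts to look and compute and a shell command to move; the robot and the scene stay as the last step left them, time stands still between calls to the robot, and variables do not carry over. Pictures are saved under pics/ and viewed, at most 10 in all, crops included, and the job is handed in when it is done.

```bash
mkdir -p pics
python3 - <<'E'
from plant import bot
import cv2,numpy as np
for n in("scene","top"):
    im=bot.capture(n); cv2.imwrite(f"pics/{n}0.png",im[:,:,::-1]); print(n,bot.camera_model(n))
    for t in("finial","cap_open","cap_done","finial_done","cap_open_hole"):
        try: print(t,[(round(float(d["p"]),2),np.round(d["pixel"]).tolist(),int(d["mask"].sum())) for d in bot.outline_of(t,n)])
        except Exception as e: print(t,e)
print(bot.get_obs())
E
```

```text
scene {'fx': 501.17304351232315, 'fy': 501.17304351232315, 'cx': 330.4139394622957, 'cy': 237.98186149131297, 'position': array([-450.4938998 ,  721.33005465,  606.26768011]), 'orientation': array([-1.98831665, -0.0185226 , -2.25005481])}
finial [(0.78, [238.0, 291.0], 555), (0.76, [328.0, 230.0], 341), (0.59, [283.0, 306.0], 631)]
cap_open [(0.73, [332.0, 240.0], 742), (0.42, [306.0, 276.0], 247)]
cap_done [(0.91, [274.0, 260.0], 839)]
finial_done [(0.91, [269.0, 247.0], 455)]
cap_open_hole []
top {'fx': 614.7084187521455, 'fy': 614.7084187521455, 'cx': 313.50164580175425, 'cy': 240.22621950052667, 'position': array([ 314.47641603,  -52.28365792, 1339.59983178]), 'orientation': array([-3.01841599, -0.0089567 , -1.55360883])}
finial [(0.95, [191.0, 300.0], 692), (0.94, [330.0, 208.0], 705), (0.7, [175.0, 251.0], 619), (0.62, [468.0, 252.0], 661)]
cap_open [(0.78, [344.0, 214.0], 1635)]
cap_done [(0.92, [247.0, 216.0], 1853)]
finial_done [(0.94, [240.0, 199.0], 665)]
cap_open_hole [(0.77, [344.0, 216.0], 1751)]
{'time': 0.6, 'joint_positions': array([-1.47701224e+00,  3.41998905e-01,  1.52410196e+00, -2.06009899e-05,
        1.27542267e+00, -1.46006897e-01]), 'dq': array([ 6.38168118e-04,  7.88746367e-05, -1.71529754e-03, -1.18705487e-03,
       -1.38449448e-03, -1.46947579e-04]), 'tau': array([ 5.80304859e-04, -4.30928349e+01, -2.44395500e+01,  7.19158351e-02,
        4.83577244e-02, -1.91982686e-06]), 'tool_pos': array([ 124.7001842 , -509.98562953,  226.74039208]), 'tcp_rot': array([3.14152713e+00, 2.95562278e-05, 2.39796984e-01]), 'contact_force': array([-0.31024182, -0.08360601,  0.02327371]), 'moment': array([-0.02096829, -0.02942277,  0.00486365]), 'finger_force': 0.0, 'grip_width': 91.77049984964005}
```

View pics/scene0.png

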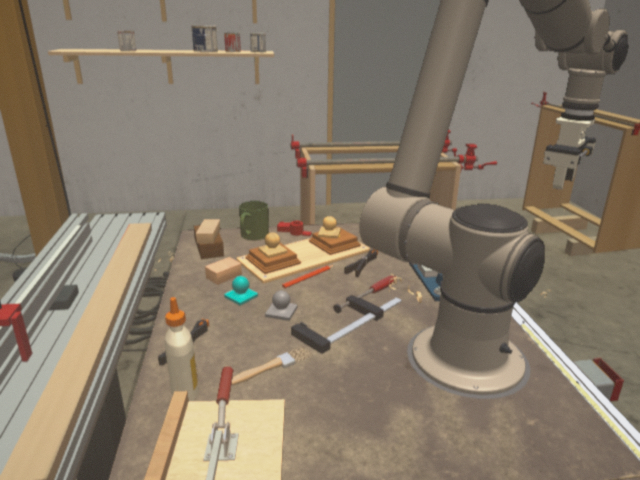

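View pics/top0.png

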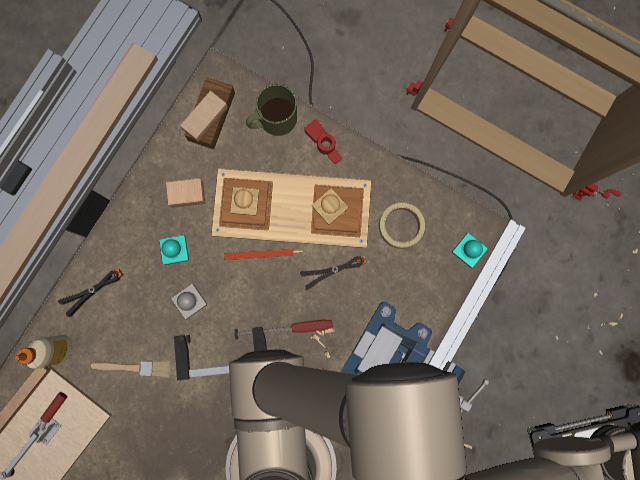

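The finial to be seated stands on the right-hand cap at about (330,207). That cap's centre is at about (338,210). The finished pair is at (244,200), and the turquoise and grey pieces are look-alikes. I'll measure on an enlarged crop.

```bash
cat > h.py <<'E'
import numpy as np,cv2
from scipy.spatial.transform import Rotation as R
from plant import bot
def proj(P,n="top"):
    c=bot.camera_model(n); M=R.from_euler("xyz",c["orientation"]).as_matrix()
    q=(np.atleast_2d(P)-c["position"])@M
    return np.c_[c["fx"]*q[:,0]/q[:,2]+c["cx"],c["fy"]*q[:,1]/q[:,2]+c["cy"]]
def back(px,z,n="top"):
    c=bot.camera_model(n); M=R.from_euler("xyz",c["orientation"]).as_matrix()
    px=np.atleast_2d(px).astype(float)
    d=np.c_[(px[:,0]-c["cx"])/c["fx"],(px[:,1]-c["cy"])/c["fy"],np.ones(len(px))]@M.T
    return c["position"]+d*((z-c["position"][2])/d[:,2])[:,None]
def rectify(im,z,cx,cy,half,s=5,n="top"):
    # metric picture of plane z: column = +x world?, col->y decreasing, row->x decreasing (like top cam seen with x up)
    N=int(2*half*s); g=np.arange(N)/s-half
    Y,X=np.meshgrid(cy-g,cx-g); p=proj(np.c_[X.ravel(),Y.ravel(),np.full(X.size,z)],n).astype(np.float32)
    return cv2.remap(im,p[:,0].reshape(N,N),p[:,1].reshape(N,N),cv2.INTER_CUBIC)
E
python3 - <<'E'
from h import *
im=cv2.imread("pics/top0.png")
A=back([338,210],40)[0];B=back([245,202],40)[0];print(A,B,back([330,207],57))
a=rectify(im,40,A[0],A[1],75,4);b=rectify(im,40,B[0],B[1],75,4)
o=np.hstack([b,a]);o=cv2.resize(o,(800,400))
cv2.imwrite("pics/rect0.png",o)
E
```

```text
[ 541.81209968 -112.55791347   40.        ] [555.46559036  87.16336161  40.        ] [[544.95967371 -94.74878456  57.        ]]
```

View pics/rect0.png

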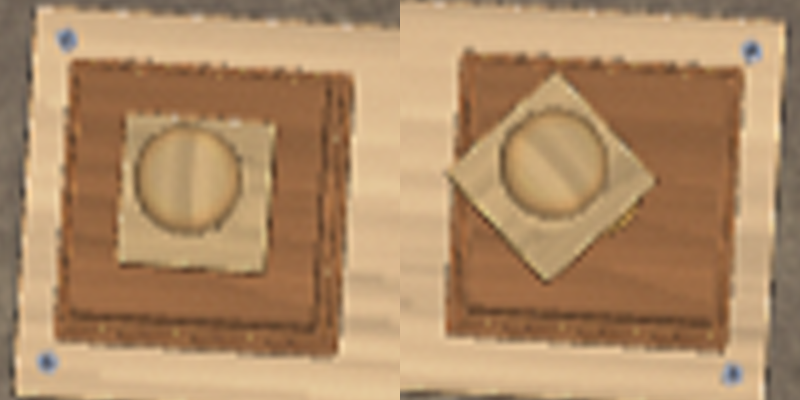

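```bash
cat >> h.py <<'E'
from scipy.optimize import differential_evolution as DE, minimize
def hull(p,side,z0,z1,n):
    x,y,a=p; h=side/2; c,s=np.cos(a),np.sin(a)
    q=np.array([[x+c*u-s*v,y+s*u+c*v,z] for z in(z0,z1) for u in(-h,h) for v in(-h,h)])
    return cv2.convexHull(proj(q,n).astype(np.float32))[:,0]
def score(p,g,side,z0,z1,sgn,n,d=1.0):
    H=hull(p,side,z0,z1,n); t=np.linspace(.04,.96,40)[:,None]; c=H.mean(0); I=[];O=[]
    for a,b in zip(H,np.roll(H,-1,0)):
        e=b-a; L=np.hypot(*e)
        if L<8: continue
        m=np.array([e[1],-e[0]])/L; m*=np.sign(m@(a-c)); P=a+t*e
        I.append(P-d*m);O.append(P+d*m)
    f=lambda Q:cv2.remap(g,np.float32(np.vstack(Q))[None,:,0],np.float32(np.vstack(Q))[None,:,1],cv2.INTER_LINEAR)[0]
    return -sgn*float(np.mean(np.clip(sgn*(f(I)-f(O)),-20,80)))*sgn
def fit(im,x,y,side,z0,z1,sgn,n="top",r=15,yaw=(-.8,.8)):
    g=np.float32(im[:,:,0] if im.ndim==3 else im)  # blue in BGR
    S=DE(score,[(x-r,x+r),(y-r,y+r),yaw],args=(g,side,z0,z1,sgn,n),seed=1,popsize=12,maxiter=60,tol=1e-4)
    return S.x,-S.fun
def caps(im,n="top"):
    return [fit(im,x,y,108,12,26,-1,n,r=12,yaw=(-.3,.3)) for x,y in((542,-112),(555,87))]
E
python3 - <<'E'
from h import *
for n in("top","scene"):
    im=cv2.imread(f"pics/{n}0.png")
    (c1,s1),(c2,s2)=caps(im,n)
    f2,t2=fit(im,555,87,56,40,50,1,n,yaw=(-.4,.4)); f1,t1=fit(im,545,-95,56,47,57,1,n,yaw=(0,1.57))
    print(n,np.round(c1,3),np.round(c2,3),np.linalg.norm((c1-c2)[:2]),np.arctan2(-(c2-c1)[0],(c2-c1)[1]),s1,s2)
    print("done",np.round(f2,3),t2,"open",np.round(f1,3),t1)
E
```

```text
Traceback (most recent call last):
  File "h.py", line 34, in fit
    S=DE(score,[(x-r,x+r),(y-r,y+r),yaw],args=(g,side,z0,z1,sgn,n),seed=1,popsize=12,maxiter=60,tol=1e-4)
  File "h.py", line 24, in score
    H=hull(p,side,z0,z1,n); t=np.linspace(.04,.96,40)[:,None]; c=H.mean(0); I=[];O=[]
  File "h.py", line 22, in hull
    return cv2.convexHull(proj(q,n).astype(np.float32))[:,0]
                          ~~~~^^^^^
  File "h.py", line 5, in proj
    c=bot.camera_model(n); M=R.from_euler("xyz",c["orientation"]).as_matrix()
ValueError: time passes only in moves, steps and waits
```

```bash
python3 - <<'E'
s=open("h.py").read()
s=s.replace('from plant import bot\n','from plant import bot\nimport functools\n@functools.lru_cache(None)\ndef cam(n):\n    c=bot.camera_model(n); return c,R.from_euler("xyz",c["orientation"]).as_matrix()\n')
s=s.replace('c=bot.camera_model(n); M=R.from_euler("xyz",c["orientation"]).as_matrix()\n    q','c,M=cam(n)\n    q').replace('c=bot.camera_model(n); M=R.from_euler("xyz",c["orientation"]).as_matrix()\n    px','c,M=cam(n)\n    px')
open("h.py","w").write(s)
E
cat > m0.py <<'E'
from h import *
for n in("top","scene"):
    im=cv2.imread(f"pics/{n}0.png")
    (c1,s1),(c2,s2)=caps(im,n)
    f2,t2=fit(im,555,87,56,40,50,1,n,yaw=(-.4,.4)); f1,t1=fit(im,545,-95,56,47,57,1,n,yaw=(0,1.57))
    print(n,np.round(c1,3),np.round(c2,3),np.linalg.norm((c1-c2)[:2]),np.arctan2(-(c2-c1)[0],(c2-c1)[1]),s1,s2)
    print("done",np.round(f2,3),t2,"open",np.round(f1,3),t1)
E
python3 m0.py
```

```text
top [ 5.44578e+02 -1.10913e+02 -6.00000e-02] [ 5.56126e+02  8.76070e+01 -6.00000e-02] 198.85566912154673 -0.05810499672116202 70.80818176269531 73.94343566894531
done [ 5.57819e+02  8.84070e+01 -7.30000e-02] 44.47929763793945 open [548.476 -94.24    0.733] 45.53782272338867
scene [ 5.48658e+02 -1.14458e+02 -8.80000e-02] [ 5.61468e+02  8.49930e+01 -9.20000e-02] 199.86207131933472 -0.06413814433962886 36.29035568237305 41.049888610839844
done [5.40005e+02 7.20020e+01 1.65000e-01] 13.256006240844727 open [536.845 -82.124   0.866] 16.812170028686523
```

```bash
python3 -m jog '[[40,-24,0,0,0,0],[42.5,-25.25,0,0,0,0],[42.5,-25.25,0,0,0,0],[42.5,-25.25,0,0,0,0],[42.5,-25.25,0,0,0,0],[42.5,-25.25,0,0,0,0],[42.5,-25.25,0,0,0,0],[42.5,-25.25,0,0,0,0],[42.5,-25.25,0,0,0,0],[42.5,-25.25,0,0,0,0],[42.5,-25.25,0,0,0,0],[42.5,-25.25,0,0,0,0]]' 100
python3 -m jog '[[0,0,0,0,0,-0.13],[0,0,0,0,0,-0.13],[0,0,0,0,0,-0.13],[0,0,0,0,0,-0.103],[0,0,0,0,0,0]]'
```

```text
time: 1.8
tool_pos: [547.3, -94.6, 226.9]
tcp_rot: [3.141, -0.0, 0.24]
contact_force: [0.4, -1.4, 0.9]
grip_width: 91.9
finger_force: 0.0
time: 2.3
tool_pos: [546.0, -96.2, 226.7]
tcp_rot: [-3.142, 0.0, 0.734]
contact_force: [0.3, 0.2, 0.7]
grip_width: 91.5
finger_force: 0.0
```

```bash
python3 -m jog '[[3.2,0.2,40,0,0,0],[0,0,45,0,0,0],[0,0,45,0,0,0],[0,0,30,0,0,0],[0,0,15,0,0,0],[0,0,7.5,0,0,0],[0,0,0,0,0,0]]'
python3 -m jog '[[0,6,0,0,0,0],[0,6,0,0,0,0],[0,3,0,0,0,0],[0,2,0,0,0,0],[0,1.5,0,0,0,0],[0,1.5,0,0,0,0],[0,1.5,0,0,0,0],[0,1.5,0,0,0,0],[0,1.5,0,0,0,0],[0,1.5,0,0,0,0],[0,0,0,0,0,0]]'
```

```text
time: 3.0
tool_pos: [548.2, -94.3, 43.6]
tcp_rot: [-3.141, 0.001, 0.731]
contact_force: [0.4, -0.1, 0.5]
grip_width: 91.8
finger_force: 0.0
time: 4.1
tool_pos: [566.2, -113.9, 44.2]
tcp_rot: [3.141, -0.0, 0.733]
contact_force: [-0.8, 0.3, -0.5]
grip_width: 91.7
finger_force: 0.0
```

```bash
python3 -m jog '[[0,-6,0,0,0,0],[0,-6,0,0,0,0],[0,-6,0,0,0,0],[0,0,0,0,0,0.06],[0,0,0,0,0,0.12],[0,0,0,0,0,0.12],[0,0,0,0,0,0.12],[0,0,0,0,0,0.12],[0,0,0,0,0,0.12],[0,0,0,0,0,0.12],[0,0,0,0,0,0.12]]'
python3 -m jog '[[0,0,0,0,0,0.12],[0,0,0,0,0,0.12],[0,0,0,0,0,0.12],[0,0,0,0,0,0.12],[0,0,0,0,0,0.12],[0,0,0,0,0,0.071],[0,0,0,0,0,0],[0,0,0,0,0,0]]'
```

```text
time: 5.2
tool_pos: [553.5, -99.9, 44.2]
tcp_rot: [3.142, 0.0, -0.172]
contact_force: [0.3, 0.2, 0.5]
grip_width: 92.2
finger_force: 0.0
time: 6.0
tool_pos: [553.7, -100.0, 44.3]
tcp_rot: [3.142, -0.0, -0.836]
contact_force: [-0.4, -0.0, 0.1]
grip_width: 91.9
finger_force: 0.0
```

Now push along −n1 by about 10 mm (18 mm gap first), back off, rise and step aside to look.

```bash
python3 -m jog '[[0,6,0,0,0,0],[0,6,0,0,0,0],[0,3,0,0,0,0],[0,2,0,0,0,0],[0,1.5,0,0,0,0],[0,1.5,0,0,0,0],[0,1.5,0,0,0,0],[0,1.5,0,0,0,0],[0,1.5,0,0,0,0],[0,1.5,0,0,0,0],[0,1.5,0,0,0,0],[0,0,0,0,0,0]]'
python3 -m jog '[[0,-6,0,0,0,0],[0,-6,0,0,0,0],[0,-6,0,0,0,0],[0,0,-15,0,0,0],[0,0,-40,0,0,0],[0,0,-45,0,0,0],[-48,0,0,0,0,0],[-48,0,0,0,0,0],[-48,0,0,0,0,0],[-48,0,0,0,0,0],[0,0,0,0,0,0]]'
cat > look.py <<'E'
import sys
from h import *
im=bot.capture("top")[:,:,::-1].copy(); k=sys.argv[1]; cv2.imwrite(f"pics/t{k}.png",im)
f2,t2=fit(im,555,87,56,40,50,1,yaw=(-.4,.4))
for z in(47,40):
    f1,t1=fit(im,547,-107,56,z,z+10,1,yaw=(-.85,.75),r=12); print(z,np.round(f1,3),t1)
T=np.array([545.3,-111.1]);print("done",np.round(f2,3),t2)
cv2.imwrite(f"pics/r{k}.png",cv2.resize(rectify(im,40,545,-111,60,4),(480,480)))
E
python3 look.py 1
```

```text
time: 7.2
tool_pos: [533.2, -118.9, 44.2]
tcp_rot: [3.141, 0.0, -0.838]
contact_force: [-0.8, 0.4, -0.1]
grip_width: 91.8
finger_force: 0.0
time: 8.3
tool_pos: [414.1, 39.6, 144.0]
tcp_rot: [3.14, 0.003, -0.834]
contact_force: [0.3, 0.2, 0.2]
grip_width: 91.9
finger_force: 0.0
47 [ 545.518 -111.023   -0.842] 41.93427658081055
40 [ 546.82  -111.348   -0.844] 43.770103454589844
done [ 5.57287e+02  8.84600e+01 -6.70000e-02] 38.368377685546875
```

View pics/r1.png

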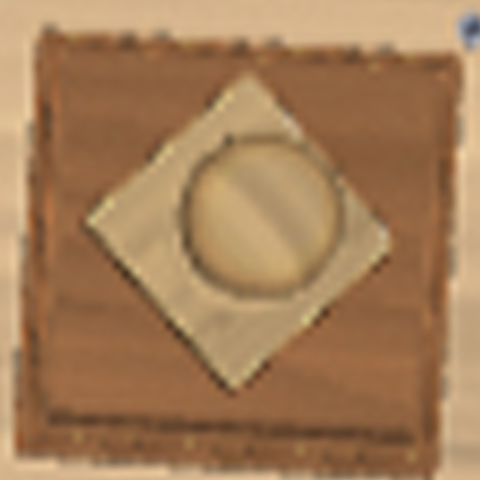

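The collar now sits about centred: its centre is at (240,235) in the 480 px crop, still turned about 45°. The fit scores better at the home height, so it may have dropped. I'll check the height in the scene view.

Run:
```python
from h import *
im=bot.capture("scene")[:,:,::-1].copy(); cv2.imwrite("pics/s1.png",im)
c=im[205:285,230:370]; cv2.imwrite("pics/s1c.png",cv2.resize(c,(798,456),interpolation=cv2.INTER_CUBIC))
# mask tops: compare with predictions of ball top
for t in("finial","finial_done"):
    for d in bot.outline_of(t,"scene"):
        m=d["mask"]; r,cc=np.nonzero(m); print(t,round(d["p"],2),d["pixel"],"top row",r.min(),cc[r==r.min()].mean(),"bottom",r.max())
for z in(73,80): print(z,proj([546.3,-111.2,z],"scene"),proj([557.5,88.4,73],"scene"))
```

```text
finial 0.79 [238.1, 289.6] top row 276 240.0 bottom 304
finial 0.77 [333.4, 232.3] top row 215 335.5 bottom 237
finial 0.66 [430.0, 221.6] top row 215 425.5 bottom 230
finial 0.56 [282.9, 303.8] top row 290 280.5 bottom 319
finial_done 0.56 [269.4, 247.0] top row 232 271.5 bottom 256
73 [[334.57722745 224.11933474]] [[272.13481413 240.20499633]]
80 [[334.63205878 221.80189608]] [[272.13481413 240.20499633]]
```

View pics/s1c.png

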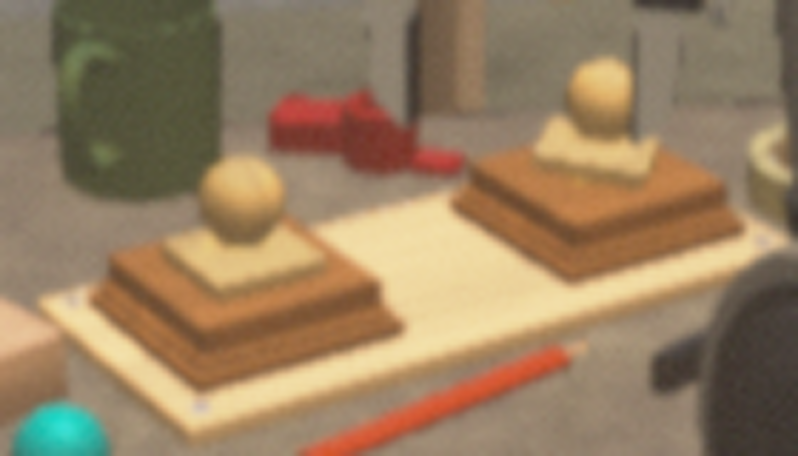

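It hasn't dropped. Brass still shows under the collar at crop (578,180), and the ball leans about 8° toward −y, so the leading spigot edge is in the hole and the trailing edge is on the rim. It needs about 2 mm more toward −y, so I'll push −n2 next.

```bash
python3 -m jog '[[48,0,0,0,0,0],[48,0,0,0,0,0],[48,0,0,0,0,0],[44,0,0,0,0,0],[0,0,0,0,0,-0.14],[0,0,0,0,0,-0.14],[0,0,0,0,0,-0.14],[0,0,0,0,0,-0.14],[0,0,0,0,0,-0.14],[0,0,0,0,0,-0.14],[0,0,0,0,0,-0.14],[0,0,0,0,0,-0.14]]'
python3 -m jog '[[0,0,0,0,0,-0.14],[0,0,0,0,0,-0.14],[0,0,0,0,0,-0.14],[0,0,0,0,0,-0.03],[0,0,0,0,0,0],[0,0,0,0,0,0]]'
```

```text
time: 9.7
tool_pos: [544.8, -105.1, 143.7]
tcp_rot: [3.142, 0.0, 0.286]
contact_force: [-1.0, 0.2, -0.0]
grip_width: 91.7
finger_force: 0.0
time: 10.3
tool_pos: [544.3, -104.2, 144.0]
tcp_rot: [-3.142, 0.0, 0.728]
contact_force: [0.1, 0.1, 0.5]
grip_width: 91.7
finger_force: 0.0
```

```bash
python3 -m jog '[[-3.8,3.7,30,0,0,-0.005],[0,0,40,0,0,0],[0,0,20,0,0,0],[0,0,10,0,0,0],[0,5,0,0,0,0],[0,5,0,0,0,0],[0,3,0,0,0,0],[0,2,0,0,0,0],[0,1,0,0,0,0],[0,1,0,0,0,0],[0,0.5,0,0,0,0],[0,0,0,0,0,0]]'
python3 -m jog '[[0,0.5,0,0,0,0],[0,0.5,0,0,0,0],[0,0.5,0,0,0,0],[0,0.5,0,0,0,0],[0,0,0,0,0,0]]'
python3 -m jog '[[0,0.5,0,0,0,0],[0,0.5,0,0,0,0],[0,0,0,0,0,0]]'
```

```text
time: 11.5
tool_pos: [555.5, -121.9, 44.2]
tcp_rot: [3.142, 0.0, 0.737]
contact_force: [-0.2, 0.3, -0.3]
grip_width: 91.9
finger_force: 0.0
time: 12.0
tool_pos: [556.9, -123.5, 44.2]
tcp_rot: [3.142, 0.0, 0.737]
contact_force: [0.7, 0.6, -1.2]
grip_width: 91.4
finger_force: 0.0
time: 12.3
tool_pos: [557.5, -124.1, 44.2]
tcp_rot: [-3.141, 0.0, 0.737]
contact_force: [-0.3, -0.2, -0.5]
grip_width: 92.1
finger_force: 0.2
```

```bash
python3 -m jog '[[0,-6,0,0,0,0],[0,-6,0,0,0,0],[0,-6,0,0,0,0],[0,0,-15,0,0,0],[0,0,-40,0,0,0],[0,0,-45,0,0,0],[-48,0,0,0,0,0],[-48,0,0,0,0,0],[-48,0,0,0,0,0],[0,0,0,0,0,0]]'
cat >> look.py <<'E'
s=bot.capture("scene")[:,:,::-1]; c=cv2.resize(s[205:285,230:370],(840,480),interpolation=cv2.INTER_CUBIC)[:,300:620]
cv2.imwrite(f"pics/c{k}.png",np.hstack([cv2.imread(f"pics/r{k}.png"),c]))
E
python3 look.py 2
```

```text
time: 13.3
tool_pos: [435.1, -209.9, 144.3]
tcp_rot: [-3.141, 0.002, 0.732]
contact_force: [0.4, 0.6, 0.4]
grip_width: 91.6
finger_force: 0.0
47 [ 545.545 -111.615   -0.841] 42.52373123168945
40 [ 546.913 -111.889    0.726] 44.19005584716797
done [ 5.57696e+02  8.84710e+01 -6.70000e-02] 42.70627975463867
```

View pics/c2.png

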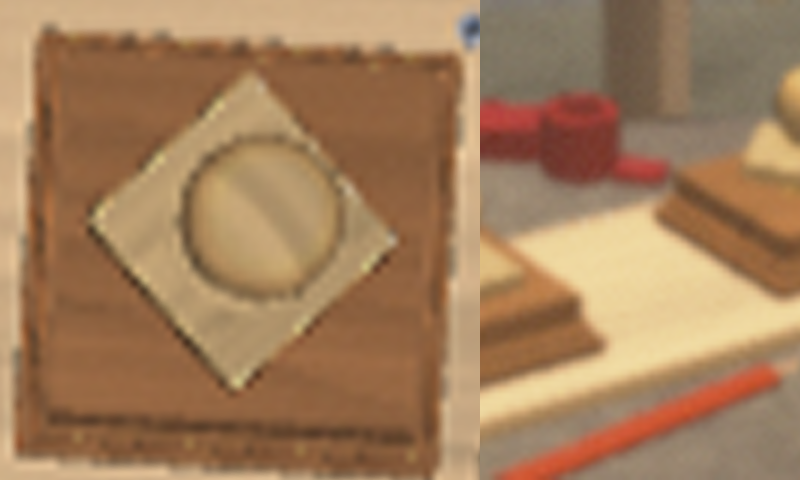

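```bash
python3 -m jog '[[48,0,0,0,0,0],[48,0,0,0,0,0],[48,0,0,0,0,0],[0,0,0,0,0,0.14],[0,0,0,0,0,0.14],[0,0,0,0,0,0.14],[0,0,0,0,0,0.14],[0,0,0,0,0,0.14],[0,0,0,0,0,0.14],[0,0,0,0,0,0.14],[0,0,0,0,0,0.14],[0,0,0,0,0,0.14]]'
python3 -m jog '[[0,0,0,0,0,0.14],[0,0,0,0,0,0.14],[0,0,0,0,0,0.03],[0,0,0,0,0,0],[0,0,0,0,0,0]]'
```

```text
time: 14.6
tool_pos: [546.2, -109.0, 144.0]
tcp_rot: [-3.141, -0.0, -0.527]
contact_force: [-1.0, 0.4, 0.1]
grip_width: 91.6
finger_force: 0.0
time: 15.1
tool_pos: [545.9, -109.7, 144.0]
tcp_rot: [-3.142, 0.0, -0.83]
contact_force: [-0.3, 0.4, -0.0]
grip_width: 91.6
finger_force: 0.0
```

```bash
python3 -m jog '[[1.1,-0.6,30,0,0,0.007],[0,0,40,0,0,0],[0,0,20,0,0,0],[0,0,9.7,0,0,0],[0,5,0,0,0,0],[0,4,0,0,0,0],[0,3,0,0,0,0],[0,2,0,0,0,0],[0,1,0,0,0,0],[0,1,0,0,0,0],[0,0,0,0,0,0]]'
python3 -m jog '[[0,0.4,0,0,0,0],[0,0.4,0,0,0,0],[0,0.4,0,0,0,0],[0,0.4,0,0,0,0],[0,0.4,0,0,0,0],[0,0,0,0,0,0]]'
python3 -m jog '[[0,0.3,0,0,0,0],[0,0.3,0,0,0,0],[0,0,0,0,0,0],[0,0,0,0,0,0]]'
sed -i 's/\[:,300:620\]/[:,480:800]/' look.py
python3 - <<'E'
from h import *
s=bot.capture("scene")[:,:,::-1]; cv2.imwrite("pics/x3.png",cv2.resize(s[195:265,280:400],(720,420),interpolation=cv2.INTER_CUBIC))
E
```

```text
time: 16.2
tool_pos: [534.8, -122.0, 44.7]
tcp_rot: [-3.141, -0.0, -0.84]
contact_force: [0.6, 0.2, 0.4]
grip_width: 91.6
finger_force: 0.0
time: 16.8
tool_pos: [533.2, -123.3, 44.5]
tcp_rot: [3.141, 0.0, -0.84]
contact_force: [-0.4, 0.5, -0.9]
grip_width: 91.8
finger_force: 0.0
time: 17.2
tool_pos: [532.8, -123.7, 44.5]
tcp_rot: [3.142, -0.0, -0.84]
contact_force: [-0.0, 0.6, -0.1]
grip_width: 91.6
finger_force: 0.2
```

View pics/x3.png

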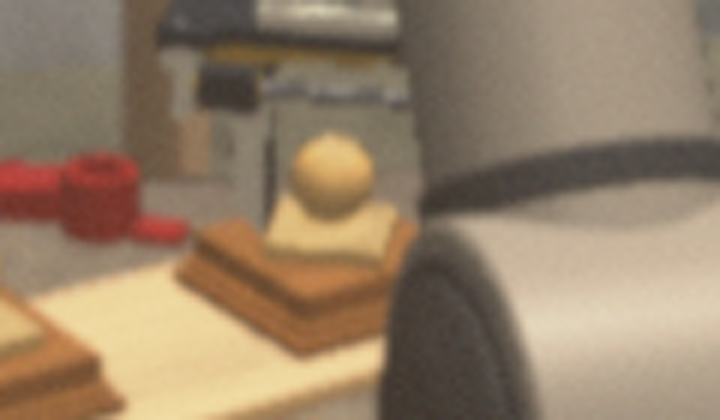

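The ball top is now at image row 217, the home height, and no brass shows. So it has dropped in. Next I centre the straddling fingers, narrow them to about 70 mm (no grip) and turn it round by its corners.

```bash
python3 -m jog '[[0,-6,0,0,0,0],[0,-6,0,0,0,0],[0,-5.6,1,0,0,0],[0,0,0,0,0,0],[0,0,0,0,0,0]]'
python3 -m jog '[[0,0,0,0,0,0],[0,0,0,0,0,0],[0,0,0,0,0,0],[0,0,0,0,0,0]]' 76
```

```text
time: 17.75
tool_pos: [546.0, -111.6, 43.4]
tcp_rot: [3.141, 0.0, -0.84]
contact_force: [-0.3, 0.2, -1.0]
grip_width: 92.2
finger_force: 0.0
time: 18.15
tool_pos: [545.9, -112.0, 43.6]
tcp_rot: [3.142, -0.0, -0.84]
contact_force: [-0.4, 0.0, -0.6]
grip_width: 70.7
finger_force: 0.0
```

```bash
python3 -m jog '[[0,-0.4,0,0,0,-0.1],[0,0,0,0,0,-0.1],[0,0,0,0,0,-0.1],[0,0,0,0,0,-0.06],[0,0,0,0,0,-0.06],[0,0,0,0,0,-0.06],[0,0,0,0,0,-0.06],[0,0,0,0,0,-0.06],[0,0,0,0,0,-0.06],[0,0,0,0,0,-0.06],[0,0,0,0,0,-0.06],[0,0,0,0,0,0]]'
python3 -m jog '[[0,0,0,0,0,-0.06],[0,0,0,0,0,-0.06],[0,0,0,0,0,-0.06],[0,0,0,0,0,-0.06],[0,0,0,0,0,-0.06],[0,0,0,0,0,0],[0,0,0,0,0,0]]'
```

```text
time: 19.35
tool_pos: [546.2, -111.7, 43.5]
tcp_rot: [3.142, -0.0, -0.06]
contact_force: [-0.4, -0.6, 0.4]
grip_width: 70.0
finger_force: 0.0
time: 20.05
tool_pos: [546.2, -111.7, 43.5]
tcp_rot: [3.141, 0.0, 0.237]
contact_force: [-0.1, -0.3, 0.8]
grip_width: 69.9
finger_force: 0.0
```

```bash
python3 -m jog '[[0,0,0,0,0,0.1],[0,0,0,0,0,0],[0,0,0,0,0,0],[0,0,-15,0,0,0],[0,0,-40,0,0,0],[0,0,-45,0,0,0],[0,48,0,0,0,0],[0,48,0,0,0,0],[0,48,0,0,0,0],[0,20,0,0,0,0],[0,0,0,0,0,0]]' 100
python3 look.py 3
python3 - <<'E'
from h import *
im=cv2.imread("pics/t3.png");print(caps(im))
E
```

```text
time: 21.15
tool_pos: [568.8, -277.3, 143.0]
tcp_rot: [3.141, -0.0, 0.137]
contact_force: [-0.3, -0.1, -0.1]
grip_width: 91.9
finger_force: 0.0
47 [ 5.42998e+02 -1.11583e+02 -1.67000e-01] 42.421905517578125
40 [ 5.44209e+02 -1.11894e+02 -1.67000e-01] 43.86394119262695
done [ 5.57695e+02  8.84720e+01 -6.70000e-02] 41.39899444580078
[(array([ 5.44578673e+02, -1.10981444e+02, -5.99022300e-02]), np.float64(68.02076721191406)), (array([ 5.55986684e+02,  8.75907454e+01, -5.98216315e-02]), np.float64(63.28129196166992))]
```

View pics/c3.png

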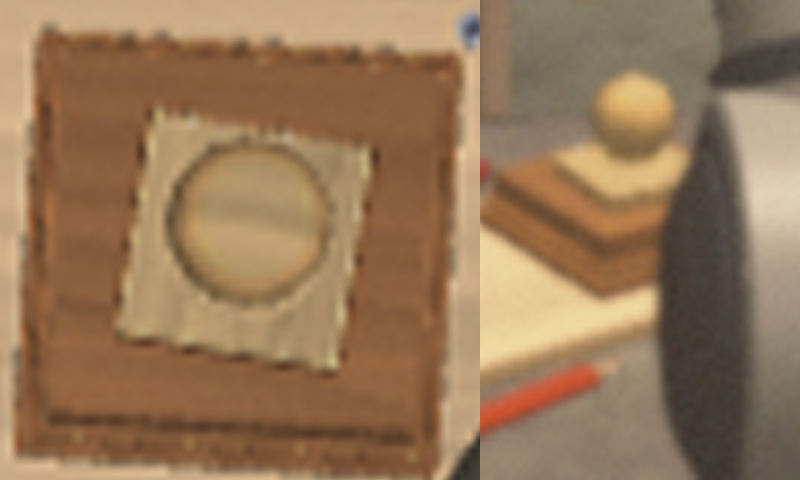

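Home and upright, yaw −0.167, while the cap and the done collar are at about −0.062. It needs +0.10 more; I repeat with the tool going to yaw 0.34.

```bash
python3 -m jog '[[0,-48,0,0,0,0],[0,-48,0,0,0,0],[0,-48,0,0,0,0],[0,-20,0,0,0,0],[0,0,0,0,0,0],[0,0,45,0,0,0],[0,0,40,0,0,0],[0,0,14.5,0,0,0],[0,0,0,0,0,0],[0,0,0,0,0,0]]'
python3 -m jog '[[0,0,0,0,0,0],[0,0,0,0,0,0],[0,0,0,0,0,0]]' 76
```

```text
time: 22.25
tool_pos: [546.3, -111.7, 44.0]
tcp_rot: [3.141, 0.0, 0.14]
contact_force: [0.1, -0.8, -0.7]
grip_width: 91.8
finger_force: 0.0
time: 22.55
tool_pos: [546.5, -111.8, 44.6]
tcp_rot: [3.141, -0.001, 0.14]
contact_force: [-0.1, -0.3, -0.3]
grip_width: 72.9
finger_force: 0.0
```

```bash
python3 -m jog '[[0,0,0.5,0,0,0],[0,0,0,0,0,-0.04],[0,0,0,0,0,-0.04],[0,0,0,0,0,-0.04],[0,0,0,0,0,-0.04],[0,0,0,0,0,-0.043],[0,0,0,0,0,0],[0,0,0,0,0,0]]'
python3 -m jog '[[0,0,0,0,0,0.1],[0,0,0,0,0,0.1],[0,0,0,0,0,0],[0,0,-15,0,0,0],[0,0,-40,0,0,0],[0,0,-45,0,0,0],[0,48,0,0,0,0],[0,48,0,0,0,0],[0,48,0,0,0,0],[0,20,0,0,0,0],[0,0,0,0,0,0]]' 100
python3 look.py 4
```

```text
time: 23.35
tool_pos: [546.2, -111.7, 43.6]
tcp_rot: [3.141, -0.0, 0.342]
contact_force: [-0.2, 0.1, 0.3]
grip_width: 69.7
finger_force: 0.0
time: 24.45
tool_pos: [569.2, -277.2, 143.0]
tcp_rot: [3.141, 0.0, 0.141]
contact_force: [0.1, 1.1, -0.1]
grip_width: 91.9
finger_force: 0.0
47 [ 5.43166e+02 -1.11783e+02 -6.60000e-02] 42.71254348754883
40 [ 5.44417e+02 -1.12151e+02 -6.70000e-02] 44.27498245239258
done [ 5.57796e+02  8.84770e+01 -6.70000e-02] 41.44196701049805
```

View pics/c4.png

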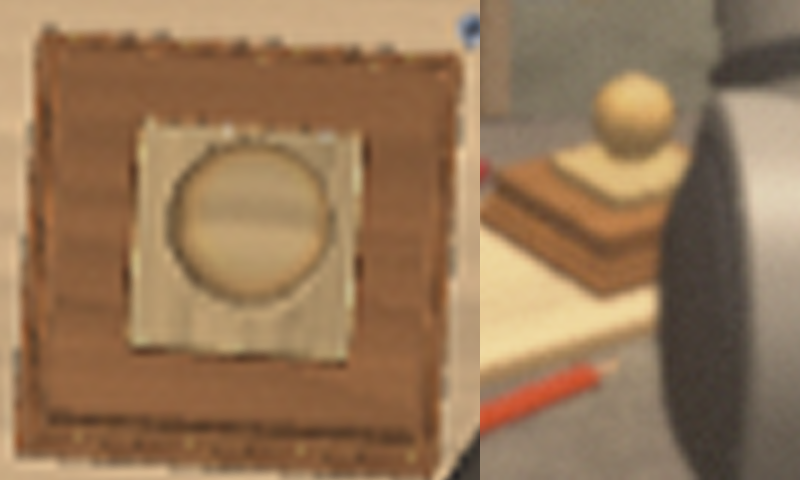

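The collar lies flat, and its sides run parallel to the cap's. Its yaw of −0.067 equals the finished one's, and the hand is clear.

```bash
python3 -c "
from plant import bot
print(bot.close_job())"
```

```text
the job is handed in; nothing more can be done
None
```

The finial is home in the hole: its collar lies flat on the cap, its measured yaw of −0.067 rad matches the finished one, the hand is clear, and the job was handed in at about 24.5 s.

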